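# Pack four products into the carton bases made for them

## Task

Pack the four products on the bench - amber jar, dropper bottle, white folding carton and slim metal tin - each into the one carton base whose insert is made for its shape and size, standing upright and fully home on the base's floor; the slim tin slides down on edge between the two slotted white end blocks. Set them in gently without dropping them, leave them all let go and still, and leave the tape dispenser and the label roll where they lie.

Things in the scene. Friction and masses are not known exactly. Their poses are not given: they have to be found in the camera images.
- jar: Straight-sided round amber glass jar with a black screw lid of the same diameter, standing upright: 56 mm diameter, 85 mm high (lid from 64 mm up), about 0.2 kg. Origin: centre of its underside, z up. Loose.
- dropper: Slender round amber glass bottle with a black dropper cap and a rubber bulb, standing upright: body 38 mm diameter and straight up to 62 mm, then a shoulder and the narrow cap (21 mm); 93 mm high in all, about 0.12 kg. Origin: centre of its underside, z up. Loose.
- carton: White folding carton with a brown panel on each broad face, standing upright: 66 mm along its x, 44 mm along its y, 88 mm high, about 0.11 kg. Origin: centre of its underside, z up. Loose; rigid.
- tin: Slim flat bare-metal tin standing on its long edge: 90 mm along its x, 16 mm thick along its y, 80 mm high, about 0.15 kg. Origin: centre of its underside, z up. Loose; it tips over if pushed on its broad face.
- base_jar: Fixed brown carton base, 124 x 124 mm, walls 32 mm high; origin: centre of its underside, z up, x and y along its sides. Grey insert with its deck 30 mm and its floor 8 mm above the origin and one opening in the middle, large and round: 62 mm across at the floor, widening evenly to 80 mm at the deck. Made for the jar.
- base_dropper: Fixed brown carton base, 124 x 124 mm, walls 32 mm high; origin: centre of its underside, z up, x and y along its sides. Grey insert with its deck 30 mm and its floor 8 mm above the origin and one opening in the middle, small and round: 44 mm across at the floor, widening evenly to 62 mm at the deck. Made for the dropper bottle.
- base_carton: Fixed brown carton base, 124 x 124 mm, walls 32 mm high; origin: centre of its underside, z up, x and y along its sides. Grey insert with its deck 30 mm and its floor 8 mm above the origin and one opening in the middle, oblong: 72 (x) by 50 mm (y) at the floor, widening evenly to 90 by 68 mm at the deck. Made for the white carton, its x along this x, either way round.
- base_tin: Fixed brown carton base, 124 x 124 mm, floor 8 mm above the origin (centre of underside, z up). Two white end blocks 52 mm high, |x| 33 to 60 mm, |y| to 35 mm, space for fingers between; their vertical slots take the tin on edge, its x along this x, either way: 21 mm wide (y), end walls 99 mm apart (x), straight from floor to 40 mm above origin, flared above to 40 by 110 mm.
- tape_gun: Hand tape dispenser lying on its side, white frame with a roll of clear tape and a red handle: about 200 x 95 mm, 58 mm high; origin under its middle, 14 mm from the axis of the tape roll; the handle points along its -x. Not to be moved.
- label_roll: Roll of blank white labels standing flat, like a thick ring: 72 mm outside, 24 mm bore, 50 mm high. Origin: centre of its underside. Not to be moved.

How it is judged:
By the outcome, as a careful person would: the job done as asked, in the order asked, and still so for the second after the job is handed in, with the robot touching nothing.
It also fails if it takes over 115 s, if anything falls off the work surface, if the arm or the gripper's body presses on something with over 40 N, if the wrist force passes 120 N, or if a joint passes its speed limit or range.

## Robot

A 6-joint arm with a two-finger parallel gripper is mounted at the origin on the work surface. World frame = base frame: x ahead of the robot, y to its left, z up, the work surface at z = 0. Lengths are in m, angles in degrees, forces in N, time in s.
With the tool pointing down it reaches from about 0.375 to 0.9 m from the base axis. Payload 3.1 kg.
Tool frame: the origin (TCP) lies at the very end of the fingers, on their centre line; the grasp point (between the pads) lies bot.grip_point_offset behind it (bot.grip_point_offset is the distance from the TCP to the grasp point, in m); z points along the fingers, y is the line along which they close (so a half turn about z gives the same grasp; the last joint's range is limited). The gripper opens to 87 mm and grips with 3 to 60 N. Pads are 19 mm wide; open, the fingers measure 117 mm over their backs; the gripper's body (75 mm by 190 mm) begins 51 mm behind the grasp point.
Start: joints at [55.663, 30.224, 82.088, -0, 67.689, -10.227], TCP at [0.255, 0.57, 0.223] pointing down, gripper open.
Joint ranges: [-176.69, 176.69], [-43.24, 126.21], [12.49, 139.97], [-82, 262], [0, 151.66], [-163.58, 163.58]. Speed limits (degrees/s): [159.86, 159.86, 180, 180, 180, 180].

## Interface

Orientations are given as a 3x3 rotation matrix whose columns are the frame's x, y, z axes.
In Python, from rig import bot, viewer, ticket gives the robot as it stands.
- The arm moves only by the tool servo_tool, never from a script. Its argument "targets" is a list of rows, each an object with "offset": the shift along the tool's x, y, z in m, a list of three; "dr": the turn, a rotation vector about the tool's x, y, z in degrees, a list of three. In form: [{"offset": [x, y, z], "dr": [ax, ay, az]}, ...]. A call has 1 to 20 rows; each row is the pose to reach, as a shift and turn from the pose commanded when the call began, along the tool's axes at that moment; what a row does not reach only later rows make up. A row lasts 1/12 s, in which the tool goes at most 41.7 mm and 7.16 degrees, less where a joint would pass 70% of its speed; a pose out of reach is approached as far as the arm can. A call with a gripper value outside its range is refused whole. "gripper" is the gripper command: -1 is fully open, 1 is shut, values between are in proportion, set as the call begins (left out, the last holds). The fingers move at their own pace and stop on an object; the grip force is fixed at half the most. Time passes only in rows, so rows that repeat a pose let the fingers close. It gives the time, the measured TCP pose, the force, the opening and the grip force at its end, in the units of the state.
- bot.read_state(): the state, without advancing time (a new reading comes with each control period).
- viewer.capture(name): name is "side" or "top" or "wrist"; returns a dict with "color" (480x640x3 uint8, red, green, blue), "camera_matrix" (3x3 intrinsics, pixels), "R" (3x3) and "t" (3): a world point X has camera coordinates R X + t. Camera axes: x right, y down, z forward; pixel columns grow to the right and rows downward; lengths in m; the calibration is good to about 2 mm. A picture is of the moment at which its call begins. There is no depth.
- ticket.hand_in(): hands the job in; it is judged then, once.
The state is a dict: "time_s": time; "joint_positions": joint angles; "qvel": joint speeds; "tau": joint torques, N m; "position": TCP position; "tcp_rot": TCP orientation; "force": force on the tool from outside, world axes, zero at the start; "moment": the same for the moment, N m; "opening": opening from 0.0 (shut) to 1.0 (fully open); "grasp_force": force on a finger pad.
Only numpy, scipy, OpenCV 4.12 (cv2) and the standard library are available. Lean on these libraries where they do the work, as an engineer would, in place of code of your own. Each camera call takes 0.05 s, during which the arm holds its last target. There are 200 camera calls.

## Working session

There is one attempt and no reset: what is moved stays moved. The work goes in short steps, Python scripts to look and compute and a tool call to move; the robot and the scene stay as the last step left them, time stands still between calls to the robot, and variables do not carry over. Pictures are saved under pics/ and viewed, at most 16 in all, crops included, and the job is handed in when it is done.

Besides the shell and the picture viewer there is one more tool, called after "Call:" as name(argument=value, ...), one argument or row to a line, values as JSON. servo_tool: Moves the arm, as the interface text tells. Its arguments: {"type":"object","properties":{"targets":{"type":"array"},"gripper":{"type":"number"}},"required":["targets"]}

```bash
mkdir -p pics; ls
python3 - <<'E'
from rig import bot, viewer
import cv2,numpy as np
print(bot.grip_point_offset); s=bot.read_state(); print(s['time_s'],s['position'],s['tcp_rot'],s['opening'])
for n in ['top','side']:
    c=viewer.capture(n); cv2.imwrite(f'pics/{n}0.png',c['color'][:,:,::-1]); np.savez(f'{n}0.npz',**c)
    print(n,c['camera_matrix'],c['R'],c['t'], -c['R'].T@c['t'])
E
```

```text
pics
0.0187
0.0 [0.25485294 0.56987526 0.22156319] [[-9.12771847e-01  4.08467888e-01 -1.24087165e-03]
 [ 4.08469576e-01  9.12770176e-01 -1.79193078e-03]
 [ 4.00684449e-04 -2.14248228e-03 -9.99997625e-01]] 1.0030229506031623
top [[443.3989738    0.         325.79035534]
 [  0.         443.3989738  246.90793383]
 [  0.           0.           1.        ]] [[ 0.01437968 -0.99983497 -0.01110193]
 [-0.98960722 -0.01264208 -0.14324013]
 [ 0.14307614  0.01304629 -0.98962569]] [-0.00567321  0.52118533  1.06891311] [ 0.36291438 -0.01302876  1.13241555]
side [[596.13795381   0.         303.39481608]
 [  0.         596.13795381 237.373117  ]
 [  0.           0.           1.        ]] [[ 0.99813386 -0.05978391  0.01243711]
 [-0.03726296 -0.75767848 -0.65156334]
 [ 0.04837633  0.64988399 -0.75849227]] [-0.51916601  0.05011783  1.34354965] [ 0.4550687  -0.86621599  1.0581839 ]
```

View pics/top0.png

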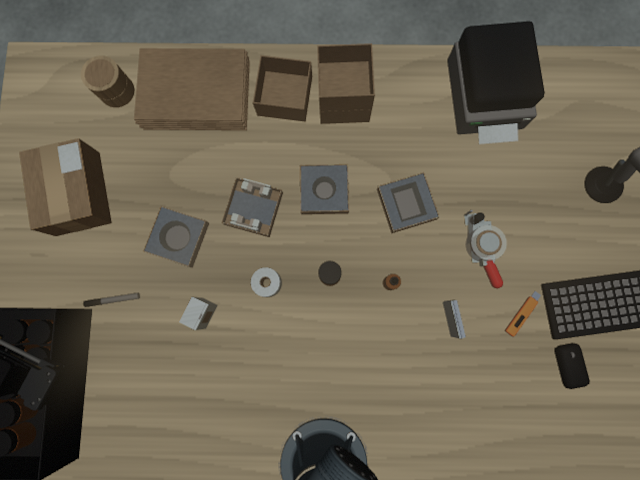

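View pics/side0.png

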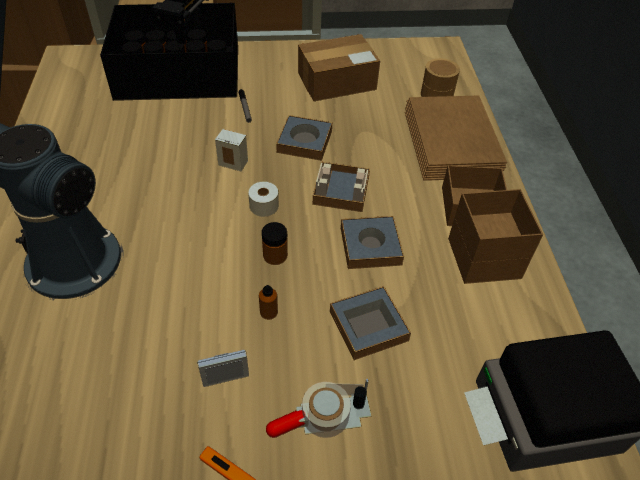

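Top view: jar lid at (330,272), dropper (392,282), carton (197,313), tin (455,318). Bases: jar (177,237), tin (253,207), dropper (325,188), carton (408,202). The label roll is at (265,282) and the tape gun at (487,245).

```bash
cat > h.py <<'E'
import numpy as np,cv2
def ray(c,uv,z):
    """pixels (N,2) -> world points on plane z"""
    R,t,K=c['R'],c['t'],c['camera_matrix']
    uv=np.atleast_2d(np.asarray(uv,float))
    d=np.c_[uv,np.ones(len(uv))]@np.linalg.inv(K).T@R
    o=-R.T@t
    return o+d*((z-o[2])/d[:,2])[:,None]
def proj(c,X):
    p=np.atleast_2d(X)@c['R'].T+c['t']; p=p@c['camera_matrix'].T
    return p[:,:2]/p[:,2:]
def cnts(m):
    return sorted(cv2.findContours(m.astype(np.uint8),cv2.RETR_EXTERNAL,cv2.CHAIN_APPROX_NONE)[0],key=cv2.contourArea,reverse=True)
def rect(c,cnt,z):
    """min-area rect on plane z: centre, sizes mm, angle (deg) of long side"""
    P=ray(c,cnt.reshape(-1,2),z)[:,:2]*1000
    (x,y),(w,h),a=cv2.minAreaRect(P.astype(np.float32))
    if h>w: w,h,a=h,w,a+90
    return np.round([x,y,w,h,(a+90)%180-90],1)
E
python3 - <<'E'
import cv2,numpy as np
from h import *
c=np.load('top0.npz'); im=c['color']; hsv=cv2.cvtColor(im,cv2.COLOR_RGB2HSV)
for name,(x,y) in dict(jar=(330,272),drop=(392,282),cart=(197,313),tin=(455,318),Bjar=(195,225),Btin=(255,207),Bdrop=(308,175),Bcart=(390,190)).items():
    print(name,im[y,x],hsv[y,x])
crops=[]
for (x,y) in [(177,237),(253,207),(325,188),(408,202),(330,272),(392,282),(197,313),(455,318)]:
    crops.append(cv2.resize(im[y-36:y+36,x-36:x+36],(200,200),interpolation=cv2.INTER_CUBIC))
cv2.imwrite('pics/crops.png',np.vstack([np.hstack(crops[:4]),np.hstack(crops[4:])])[:,:,::-1])
# grey bases: low saturation, mid value
H,S,V=[hsv[:,:,i].astype(int) for i in range(3)]
g=(S<60)&(V>50)&(V<140)
g[:, 450:]=0; g[:150]=0; g[260:]=0; g[:,:130]=0
for k in cnts(g)[:6]:
    if cv2.contourArea(k)>300: print('grey',cv2.contourArea(k),k.reshape(-1,2).mean(0),rect(c,k,.03))
E
```

```text
jar [55 52 46] [20 42 55]
drop [46 43 35] [22 61 46]
cart [147 152 151] [ 84   8 152]
tin [105 108 110] [102  12 110]
Bjar [91 94 95] [98 11 95]
Btin [90 94 95] [96 13 95]
Bdrop [87 91 94] [103  19  94]
Bcart [82 85 85] [90  9 85]
grey 2115.0 [408.02873563 201.43103448] [ 641.9 -206.5  121.7  121.3  -72.2]
grey 2082.5 [173.82248521 235.03550296] [546.3 385.3 120.9 120.1  72.4]
grey 2053.0 [323.92777778 187.83333333] [675.4   9.3 122.1 121.4 -88.1]
grey 1609.0 [250.32857143 204.5       ] [627.6 189.5 128.8 114.5 -14.8]
```

View pics/crops.png

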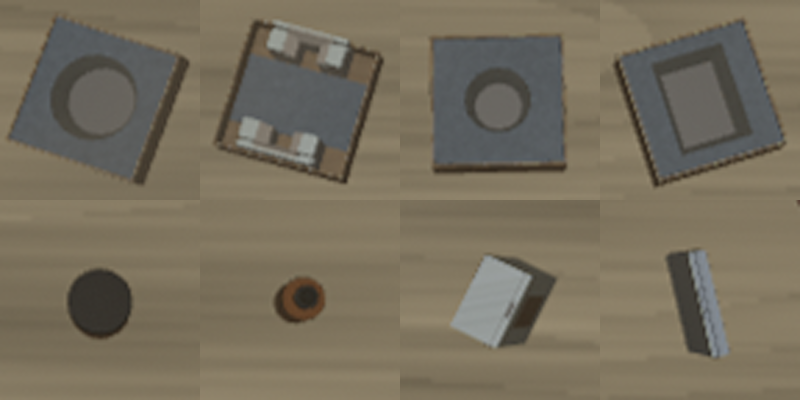

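The crops show the carton-base opening with its long side up-left (x axis at about +18°). The tin base's end blocks lie above and below its middle (x axis at about -15°).

Run:
```python
from h import *
c=np.load('top0.npz'); im=c['color']; hsv=cv2.cvtColor(im,cv2.COLOR_RGB2HSV)
H,S,V=[hsv[:,:,i].astype(int) for i in range(3)]
def at(m,x,y,r=30):
    w=np.zeros_like(m); w[y-r:y+r,x-r:x+r]=1; return cnts(m&w)[0]
k=at(V<75,330,272); print('jar',rect(c,k,.085))
k=at(V<60,394,281,9); print('bulb',rect(c,k,.09))
k=at((S<35)&(V>125),197,313); print('cart',rect(c,k,.088))
k=at((S<40)&(V>90),455,318,24); print('tin',rect(c,k,.08))
k=at((H<15)&(S>110),392,282,15); print('drop body',rect(c,k,.062))
w=(S<40)&(V>125)&(V<255)
for k in cnts(w):
    a=cv2.contourArea(k)
    r=rect(c,k,.052)
    if a>25 and abs(r[0]-625)<80 and abs(r[1]-190)<80: print('blk',a,r)
k=at(S<45,265,282,22); print('roll',rect(c,k,.05))
# side view check
s=np.load('side0.npz')
for n,X in dict(jar=(.0,0,0)).items(): pass
```

```text
jar [452.2  -8.9  56.9  49.8   0.8]
bulb [ 4.360e+02 -1.593e+02  1.660e+01  1.640e+01 -4.000e-01]
cart [354.1 308.9  65.6  42.7 -24.2]
tin [ 349.7 -309.6   90.2   16.3   12. ]
drop body [ 436.2 -161.4   36.1   33.7  -44.7]
blk 127.0 [582.  204.9  71.4  25.8  75.3]
blk 51.5 [673.2 203.   26.   17.   71.9]
blk 43.0 [662.1 158.   20.1  17.9  73.8]
roll [432.3 148.5  73.5  70.8 -89.2]
```

```bash
cat >> h.py <<'E'
from scipy.spatial.transform import Rotation as Ro
def plan(x,y,z,yaw):
    """offset/dr to TCP pose, tool down, tool y axis at yaw deg (mod 180, nearest)"""
    from rig import bot
    s=bot.read_state(); R=np.array(s['tcp_rot']); p=np.array(s['position'])
    cur=np.degrees(np.arctan2(R[1,1],R[0,1])); yaw=cur+(yaw-cur+90)%180-90
    a=np.radians(yaw); Y=np.array([np.cos(a),np.sin(a),0]); Z=np.array([0,0,-1.]); T=np.c_[np.cross(Y,Z),Y,Z]
    d=R.T@(np.array([x,y,z])-p); r=Ro.from_matrix(R.T@T).as_rotvec(degrees=True)
    print('offset',np.round(d,4),'dr',np.round(r,2),'rows',round(max(np.linalg.norm(d)/.0417,np.linalg.norm(r)/7.16),1),'t',s['time_s'],'j',np.round(s['joint_positions'],0),'pos',np.round(p,4),'yaw',round(cur,2))
E
python3 -c "
from h import *
plan(.452,-.009,.2,10)"
```

```text
offset [-0.4164 -0.4479  0.0224] dr [-1.100e-01  3.000e-02  5.589e+01] rows 14.7 t 0.1 j [ 56.  30.  82.  -0.  68. -10.] pos [0.2549 0.57   0.2217] yaw 65.89
```

Call:
servo_tool(
  targets=[
    {"offset":[-0.014,-0.015,0.001],"dr":[0,0,2]},
    {"offset":[-0.04,-0.043,0.002],"dr":[0,0,7]},
    {"offset":[-0.4164,-0.4479,0.0224],"dr":[-0.1,0,55.9]},
    {"offset":[-0.4164,-0.4479,0.0224],"dr":[-0.1,0,55.9]},
    {"offset":[-0.4164,-0.4479,0.0224],"dr":[-0.1,0,55.9]},
    {"offset":[-0.4164,-0.4479,0.0224],"dr":[-0.1,0,55.9]},
    {"offset":[-0.4164,-0.4479,0.0224],"dr":[-0.1,0,55.9]},
    {"offset":[-0.4164,-0.4479,0.0224],"dr":[-0.1,0,55.9]},
    {"offset":[-0.4164,-0.4479,0.0224],"dr":[-0.1,0,55.9]},
    {"offset":[-0.4164,-0.4479,0.0224],"dr":[-0.1,0,55.9]},
    {"offset":[-0.4164,-0.4479,0.0224],"dr":[-0.1,0,55.9]},
    {"offset":[-0.4164,-0.4479,0.0224],"dr":[-0.1,0,55.9]},
    {"offset":[-0.4164,-0.4479,0.0224],"dr":[-0.1,0,55.9]},
    {"offset":[-0.4164,-0.4479,0.0224],"dr":[-0.1,0,55.9]},
    {"offset":[-0.4164,-0.4479,0.0224],"dr":[-0.1,0,55.9]},
    {"offset":[-0.4164,-0.4479,0.0224],"dr":[-0.1,0,55.9]},
    {"offset":[-0.4164,-0.4479,0.0224],"dr":[-0.1,0,55.9]},
    {"offset":[-0.4164,-0.4479,0.0224],"dr":[-0.1,0,55.9]},
    {"offset":[-0.4164,-0.4479,0.0224],"dr":[-0.1,0,55.9]},
  ],
  gripper=-1,
)

```text
time_s: 1.68
position: [0.4512, -0.0073, 0.1998]
tcp_rot: [[-0.174, 0.985, -0.001], [0.985, 0.174, 0.002], [0.002, -0.0, -1.0]]
force: [-0.4, 0.1, 0.1]
opening: 1.001
grasp_force: 0.0
```

Run:
```python
from h import *
from rig import viewer
plan(.452,-.009,.035,10)
c=viewer.capture('wrist'); cv2.imwrite('pics/w1.png',c['color'][:,:,::-1]); np.savez('w1.npz',**c)
print('cam',-c['R'].T@c['t'],c['R'][2]); print(proj(c,[[.452,-.009,.085],[.452,-.009,0]]))
```

```text
offset [-0.0022  0.0005  0.1648] dr [-0.01 -0.12  0.02] rows 4.0 t 1.6833 j [-15.  19. 108.   0.  53. -25.] pos [ 0.4512 -0.0073  0.1998] yaw 10.02
cam [0.43649835 0.07357002 0.36204393] [ 0.05045145 -0.29285926 -0.9548236 ]
[[320.59681645 237.34994668]
 [320.31838907 210.00771868]]
```

View pics/w1.png

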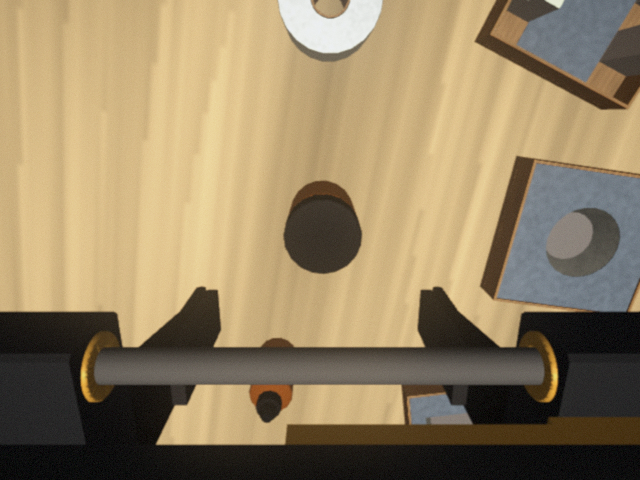

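The wrist view shows the jar lid at (322,234), predicted at (321,237), so the jar position holds. Descending.

Call:
servo_tool(
  targets=[
    {"offset":[-0.002,0.0,0.04],"dr":[0,0,0]},
    {"offset":[-0.002,0.0,0.08],"dr":[0,0,0]},
    {"offset":[-0.002,0.0,0.115],"dr":[0,0,0]},
    {"offset":[-0.002,0.0,0.145],"dr":[0,-0.1,0]},
    {"offset":[-0.002,0.0,0.165],"dr":[0,-0.1,0]},
    {"offset":[-0.002,0.0,0.165],"dr":[0,-0.1,0]},
    {"offset":[-0.002,0.0,0.165],"dr":[0,-0.1,0]},
  ],
)

```text
time_s: 2.32
position: [0.4518, -0.0087, 0.0347]
tcp_rot: [[-0.176, 0.984, -0.001], [0.984, 0.176, 0.0], [0.0, -0.001, -1.0]]
force: [0.2, 0.4, -0.3]
opening: 0.998
grasp_force: 0.0
```

Call:
servo_tool(
  targets=[
    {"offset":[0,0,0],"dr":[0,0,0]},
    {"offset":[0,0,0],"dr":[0,0,0]},
    {"offset":[0,0,0],"dr":[0,0,0]},
    {"offset":[0,0,0],"dr":[0,0,0]},
    {"offset":[0,0,0],"dr":[0,0,0]},
    {"offset":[0,0,0],"dr":[0,0,0]},
    {"offset":[0,0,0],"dr":[0,0,0]},
    {"offset":[0,0,0],"dr":[0,0,0]},
  ],
  gripper=1,
)

```text
time_s: 2.98
position: [0.4537, -0.0105, 0.0358]
tcp_rot: [[-0.173, 0.985, 0.003], [0.985, 0.173, -0.001], [-0.002, 0.003, -1.0]]
force: [0.6, 0.8, 6.7]
opening: 0.63
grasp_force: 30.0
```

Call:
servo_tool(
  targets=[
    {"offset":[0,0,-0.005],"dr":[0,0,0]},
    {"offset":[0,0,-0.02],"dr":[0,0,0]},
    {"offset":[0,0,-0.045],"dr":[0,0,0]},
    {"offset":[0,0,-0.08],"dr":[0,0,0]},
    {"offset":[0,0,-0.11],"dr":[0,0,0]},
    {"offset":[0,0,-0.125],"dr":[0,0,0]},
    {"offset":[0,0,-0.13],"dr":[0,0,0]},
  ],
)

```text
time_s: 3.57
position: [0.4537, -0.0104, 0.1676]
tcp_rot: [[-0.173, 0.985, 0.006], [0.985, 0.174, -0.002], [-0.003, 0.006, -1.0]]
force: [-0.0, -0.5, -2.3]
opening: 0.637
grasp_force: 30.0
```

Run:
```python
from h import *
plan(.546,.385,.165,45)
plan(.546,.385,.165,45)
```

```text
offset [0.3734 0.1595 0.0024] dr [  0.26   0.26 -35.01] rows 9.7 t 3.5667 j [-15.  22. 110.  -0.  48. -25.] pos [ 0.4537 -0.0104  0.1676] yaw 9.99
offset [0.3734 0.1595 0.0024] dr [  0.26   0.26 -35.01] rows 9.7 t 3.5667 j [-15.  22. 110.  -0.  48. -25.] pos [ 0.4537 -0.0104  0.1676] yaw 9.99
```

Call:
servo_tool(
  targets=[
    {"offset":[0.01,0.004,0],"dr":[0,0,-1]},
    {"offset":[0.03,0.013,0],"dr":[0,0,-3]},
    {"offset":[0.06,0.026,0],"dr":[0,0,-6]},
    {"offset":[0.095,0.041,0],"dr":[0,0,-9]},
    {"offset":[0.13,0.056,0],"dr":[0,0,-12]},
    {"offset":[0.165,0.07,0],"dr":[0,0,-15.5]},
    {"offset":[0.2,0.085,0],"dr":[0,0,-19]},
    {"offset":[0.235,0.1,0],"dr":[0,0,-22]},
    {"offset":[0.27,0.115,0],"dr":[0,0,-25]},
    {"offset":[0.305,0.13,0],"dr":[0,0,-28]},
    {"offset":[0.335,0.143,0],"dr":[0.2,0.2,-31]},
    {"offset":[0.357,0.153,0.002],"dr":[0.2,0.2,-33]},
    {"offset":[0.369,0.158,0.002],"dr":[0.2,0.2,-34.5]},
    {"offset":[0.3734,0.1595,0.0024],"dr":[0.26,0.26,-35]},
    {"offset":[0.3734,0.1595,0.0024],"dr":[0.26,0.26,-35]},
    {"offset":[0.3734,0.1595,0.0024],"dr":[0.26,0.26,-35]},
    {"offset":[0.3734,0.1595,0.0024],"dr":[0.26,0.26,-35]},
  ],
)

```text
time_s: 4.98
position: [0.5441, 0.3839, 0.1615]
tcp_rot: [[-0.706, 0.708, -0.007], [0.708, 0.706, -0.0], [0.005, -0.005, -1.0]]
force: [-0.3, -0.1, -2.0]
opening: 0.633
grasp_force: 30.0
```

Run:
```python
from h import *
from rig import viewer
plan(.546,.385,.043,45)
for n in ['wrist','side']:
    c=viewer.capture(n); np.savez(n+'2.npz',**c)
    im=c['color'][:,:,::-1]
    if n=='wrist': a=im
    else: b=cv2.resize(im[60:210,220:420],(640,480))
cv2.imwrite('pics/w2.png',cv2.resize(np.hstack([a,b]),(800,300),interpolation=cv2.INTER_AREA))
```

```text
offset [-0.0011  0.0028  0.1185] dr [-0.3  -0.27 -0.07] rows 2.8 t 4.9833 j [ 26.  37.  79.   0.  64. -19.] pos [0.5441 0.3839 0.1615] yaw 44.93
```

View pics/w2.png

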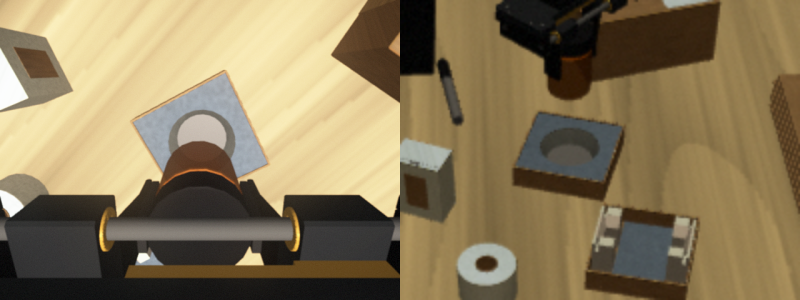

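Jar held upright, and the jar base (deck corners at about (363,112), (213,192), (432,261) full-scale) sits ahead of it. Checking the base position against those corners.

```bash
cat >> h.py <<'E'
def sq(cx,cy,yaw,h=.0605):
    a=np.radians(yaw); u=np.array([np.cos(a),np.sin(a)]); v=np.array([-u[1],u[0]])
    return np.array([[*(np.array([cx,cy])+h*(i*u+j*v)),.03] for i,j in [(1,1),(1,-1),(-1,-1),(-1,1)]])
E
python3 - <<'E'
from h import *
c=np.load('wrist2.npz'); s=np.load('side2.npz')
Q=sq(.546,.385,-17.6)
print(Q); print(proj(c,Q)); print(ray(c,[[363,114],[214,192],[430,262]],.032))
im=s['color']; hsv=cv2.cvtColor(im,cv2.COLOR_RGB2HSV); S,V=hsv[:,:,1].astype(int),hsv[:,:,2].astype(int)
H=hsv[:,:,0]
print(im[140,285],hsv[140,285])
g=(S<60)&(V>40)&(V<140); g[:112]=0;g[165:]=0;g[:,:272]=0;g[:,340:]=0
k=cnts(g)[0]; print(cv2.contourArea(k),rect(s,k,.03))
for n,p in dict(Btin=(342,186),Bdrop=(372,240),Bcart=(370,320)).items():
    g=(S<60)&(V>30)&(V<140); w=np.zeros_like(g); w[p[1]-40:p[1]+40,p[0]-45:p[0]+45]=1
    k=cnts(g&w)[0]; print(n,cv2.contourArea(k),rect(s,k,.03))
E
```

```text
[[0.62196141 0.42437466 0.03      ]
 [0.58537466 0.30903859 0.03      ]
 [0.47003859 0.34562534 0.03      ]
 [0.50662534 0.46096141 0.03      ]]
[[430.73490564 262.95690825]
 [291.04515219 328.14586389]
 [211.14613014 195.82863986]
 [361.52063421 115.35748426]]
[[0.50655783 0.46214808 0.032     ]
 [0.46978944 0.34985993 0.032     ]
 [0.6200628  0.42460564 0.032     ]]
[72 80 87] [104  44  87]
1172.0 [545.7 384.  118.5 117.  -17.6]
Btin 650.0 [624.8 180.4  93.8  65.3  75.2]
Bdrop 1945.0 [675.3   8.3 119.2 117.8   2. ]
Bcart 2727.0 [ 642.8 -206.7  118.4  118.    17.8]
```

Call:
servo_tool(
  targets=[
    {"offset":[-0.001,0.0028,0.01],"dr":[-0.3,-0.3,0]},
    {"offset":[-0.001,0.0028,0.03],"dr":[-0.3,-0.3,0]},
    {"offset":[-0.001,0.0028,0.055],"dr":[-0.3,-0.3,0]},
    {"offset":[-0.001,0.0028,0.08],"dr":[-0.3,-0.3,0]},
    {"offset":[-0.001,0.0028,0.098],"dr":[-0.3,-0.3,0]},
    {"offset":[-0.001,0.0028,0.108],"dr":[-0.3,-0.3,0]},
    {"offset":[-0.001,0.0028,0.112],"dr":[-0.3,-0.3,0]},
    {"offset":[-0.001,0.0028,0.112],"dr":[-0.3,-0.3,0]},
    {"offset":[-0.001,0.0028,0.112],"dr":[-0.3,-0.3,0]},
  ],
)

```text
time_s: 5.83
position: [0.5481, 0.3869, 0.0514]
tcp_rot: [[-0.707, 0.707, 0.005], [0.707, 0.707, 0.002], [-0.002, 0.005, -1.0]]
force: [0.0, -0.8, -1.7]
opening: 0.63
grasp_force: 30.0
```

```bash
python3 -c "
from h import *
plan(.546,.385,.043,45)"
```

```text
offset [ 0.0002 -0.0028  0.0084] dr [ 0.27  0.11 -0.03] rows 0.2 t 5.8333 j [ 26.  46.  82.  -0.  52. -19.] pos [0.5481 0.3869 0.0514] yaw 44.97
```

Call:
servo_tool(
  targets=[
    {"offset":[0,-0.0014,0.002],"dr":[0.1,0,0]},
    {"offset":[0,-0.0014,0.004],"dr":[0.1,0,0]},
    {"offset":[0,-0.0014,0.0055],"dr":[0.1,0,0]},
    {"offset":[0,-0.0014,0.007],"dr":[0.1,0,0]},
    {"offset":[0,-0.0014,0.007],"dr":[0.1,0,0]},
    {"offset":[0,-0.0014,0.007],"dr":[0.1,0,0]},
  ],
)

```text
time_s: 6.33
position: [0.5465, 0.3858, 0.0439]
tcp_rot: [[-0.707, 0.707, 0.002], [0.707, 0.707, 0.0], [-0.002, 0.002, -1.0]]
force: [0.1, -0.3, -2.1]
opening: 0.632
grasp_force: 30.0
```

```bash
python3 -c "
from h import *
plan(.546,.385,.043,45)"
```

```text
offset [-0.0002 -0.001   0.0009] dr [ 0.11  0.09 -0.01] rows 0.0 t 6.3333 j [ 26.  46.  82.  -0.  51. -19.] pos [0.5465 0.3858 0.0439] yaw 44.99
```

Lower in small steps until contact shows.

Call:
servo_tool(
  targets=[
    {"offset":[0,0,0.0005],"dr":[0,0,0]},
    {"offset":[0,0,0.001],"dr":[0,0,0]},
    {"offset":[0,0,0.0015],"dr":[0,0,0]},
    {"offset":[0,0,0.0015],"dr":[0,0,0]},
  ],
)

```text
time_s: 6.67
position: [0.5465, 0.3858, 0.0438]
tcp_rot: [[-0.707, 0.707, 0.003], [0.707, 0.707, 0.0], [-0.002, 0.002, -1.0]]
force: [-1.5, -0.4, 7.5]
opening: 0.636
grasp_force: 30.0
```

Call:
servo_tool(
  targets=[
    {"offset":[0,0,0],"dr":[0,0,0]},
    {"offset":[0,0,0],"dr":[0,0,0]},
    {"offset":[0,0,0],"dr":[0,0,0]},
    {"offset":[0,0,0],"dr":[0,0,0]},
    {"offset":[0,0,0],"dr":[0,0,0]},
    {"offset":[0,0,-0.01],"dr":[0,0,0]},
    {"offset":[0,0,-0.03],"dr":[0,0,0]},
    {"offset":[0,0,-0.06],"dr":[0,0,0]},
    {"offset":[0,0,-0.1],"dr":[0,0,0]},
    {"offset":[0,0,-0.13],"dr":[0,0,0]},
    {"offset":[0,0,-0.14],"dr":[0,0,0]},
  ],
  gripper=-1,
)

```text
time_s: 7.58
position: [0.5489, 0.3872, 0.1887]
tcp_rot: [[-0.707, 0.707, 0.011], [0.707, 0.707, 0.005], [-0.005, 0.011, -1.0]]
force: [-0.2, 1.0, 0.8]
opening: 0.999
grasp_force: 0.0
```

Run:
```python
from h import *
from rig import viewer
plan(.4365,-.160,.18,15)
b=[]
for n in ['wrist','side']:
    c=viewer.capture(n); np.savez(n+'3.npz',**c)
    im=c['color'][:,:,::-1]
    b.append(im if n=='wrist' else cv2.resize(im[60:210,220:420],(640,480)))
cv2.imwrite('pics/w3.png',cv2.resize(np.hstack(b),(800,300),interpolation=cv2.INTER_AREA))
# dropper check in side view of start
s=np.load('side0.npz'); print(proj(s,[[.4365,-.16,.09],[.4365,-.16,0],[.4365,-.16,.062]]))
hsv=cv2.cvtColor(s['color'],cv2.COLOR_RGB2HSV); m=(hsv[...,0]<15)&(hsv[...,1]>130); w=np.zeros_like(m);w[275:325,250:290]=1
print(cv2.boundingRect(cnts(m&w)[0]))
m=(hsv[...,2]<45)&w;print(cv2.boundingRect(cnts(m)[0]))
```

```text
offset [-0.3074 -0.4665  0.0049] dr [ 0.71  0.09 30.  ] rows 13.4 t 7.5833 j [ 26.  36.  77.  -0.  66. -19.] pos [0.5489 0.3872 0.1887] yaw 45.0
[[267.0013148  285.58748358]
 [268.44267161 310.70608181]
 [267.46711226 293.7049597 ]]
(259, 289, 18, 30)
(262, 285, 11, 12)
```

View pics/w3.png

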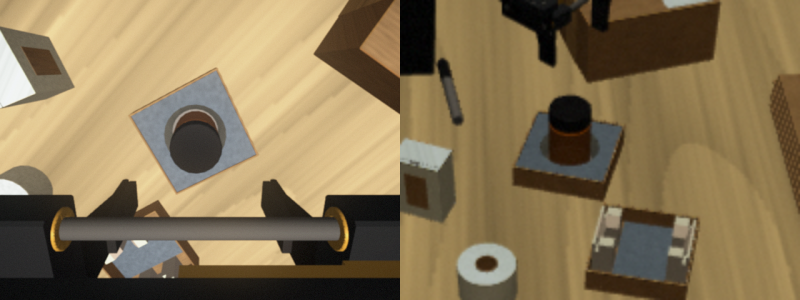

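The jar stands upright in its base, visible in both views. On to the dropper; its side-view position agrees with the top-view one.

Call:
servo_tool(
  targets=[
    {"offset":[-0.01,-0.015,0],"dr":[0,0,1]},
    {"offset":[-0.027,-0.04,0],"dr":[0,0,3]},
    {"offset":[-0.3075,-0.4665,0.005],"dr":[0.7,0.1,30]},
    {"offset":[-0.3075,-0.4665,0.005],"dr":[0.7,0.1,30]},
    {"offset":[-0.3075,-0.4665,0.005],"dr":[0.7,0.1,30]},
    {"offset":[-0.3075,-0.4665,0.005],"dr":[0.7,0.1,30]},
    {"offset":[-0.3075,-0.4665,0.005],"dr":[0.7,0.1,30]},
    {"offset":[-0.3075,-0.4665,0.005],"dr":[0.7,0.1,30]},
    {"offset":[-0.3075,-0.4665,0.005],"dr":[0.7,0.1,30]},
    {"offset":[-0.3075,-0.4665,0.005],"dr":[0.7,0.1,30]},
    {"offset":[-0.3075,-0.4665,0.005],"dr":[0.7,0.1,30]},
    {"offset":[-0.3075,-0.4665,0.005],"dr":[0.7,0.1,30]},
    {"offset":[-0.3075,-0.4665,0.005],"dr":[0.7,0.1,30]},
    {"offset":[-0.3075,-0.4665,0.005],"dr":[0.7,0.1,30]},
    {"offset":[-0.3075,-0.4665,0.005],"dr":[0.7,0.1,30]},
    {"offset":[-0.3075,-0.4665,0.005],"dr":[0.7,0.1,30]},
    {"offset":[-0.3075,-0.4665,0.005],"dr":[0.7,0.1,30]},
    {"offset":[-0.3075,-0.4665,0.005],"dr":[0.7,0.1,30]},
  ],
  gripper=-0.5,
)

```text
time_s: 9.18
position: [0.4326, -0.1598, 0.176]
tcp_rot: [[-0.259, 0.966, -0.012], [0.966, 0.259, -0.002], [0.001, -0.012, -1.0]]
force: [-0.8, -0.3, 0.6]
opening: 0.75
grasp_force: 0.0
```

Run:
```python
from h import *
from rig import viewer
plan(.4365,-.160,.030,15)
c=viewer.capture('wrist'); np.savez('w4.npz',**c)
print(proj(c,[[.4365,-.16,.062],[.4365,-.16,0.093]]))
hsv=cv2.cvtColor(c['color'],cv2.COLOR_RGB2HSV); m=(hsv[...,0]<14)&(hsv[...,1]>140)&(hsv[...,2]<200); m[330:]=0;m[:100]=0;m[:,:240]=0;m[:,400:]=0
k=cnts(m)[0];print(cv2.boundingRect(k),rect(c,k,.062))
m=(hsv[...,2]<50);m[330:]=0;m[:150]=0;m[:,:250]=0;m[:,390:]=0
k=cnts(m)[0];print(cv2.boundingRect(k),rect(c,k,.09))
```

```text
offset [-0.0013  0.0055  0.1459] dr [-0.7  -0.06  0.03] rows 3.5 t 9.1833 j [-34.  22. 107.  -1.  51. -48.] pos [ 0.4326 -0.1598  0.176 ] yaw 15.03
[[327.12099252 236.71007271]
 [327.42131418 250.96844142]]
(300, 210, 51, 54) [ 435.2 -160.6   38.9   35.2  -75.8]Traceback (most recent call last):
  File "<stdin>", line 9, in <module>
IndexError: list index out of range
```

The wrist view puts the dropper at (0.435,-0.160), in agreement. Descending.

Call:
servo_tool(
  targets=[
    {"offset":[-0.001,0.004,0.01],"dr":[-0.4,0,0]},
    {"offset":[-0.001,0.004,0.04],"dr":[-0.4,0,0]},
    {"offset":[-0.001,0.004,0.08],"dr":[-0.4,0,0]},
    {"offset":[-0.001,0.004,0.11],"dr":[-0.4,0,0]},
    {"offset":[-0.001,0.004,0.135],"dr":[-0.4,0,0]},
    {"offset":[-0.001,0.004,0.146],"dr":[-0.4,0,0]},
    {"offset":[-0.001,0.004,0.146],"dr":[-0.4,0,0]},
    {"offset":[-0.001,0.004,0.146],"dr":[-0.4,0,0]},
    {"offset":[-0.001,0.004,0.146],"dr":[-0.4,0,0]},
  ],
)

```text
time_s: 9.98
position: [0.4369, -0.1615, 0.0315]
tcp_rot: [[-0.26, 0.965, -0.002], [0.965, 0.26, -0.003], [-0.003, -0.003, -1.0]]
force: [-0.0, -0.4, -0.3]
opening: 0.75
grasp_force: 0.0
```

```bash
python3 -c "
from h import *
plan(.4358,-.160,.030,15)"
```

```text
offset [ 0.0017 -0.0007  0.0015] dr [-0.15  0.16  0.1 ] rows 0.1 t 9.9833 j [-34.  38. 113.  -0.  29. -49.] pos [ 0.4369 -0.1615  0.0315] yaw 15.1
```

Call:
servo_tool(
  targets=[
    {"offset":[0,0,0],"dr":[0,0,0]},
    {"offset":[0,0,0],"dr":[0,0,0]},
    {"offset":[0,0,0],"dr":[0,0,0]},
    {"offset":[0,0,0],"dr":[0,0,0]},
    {"offset":[0,0,0],"dr":[0,0,0]},
    {"offset":[0,0,0],"dr":[0,0,0]},
    {"offset":[0,0,0],"dr":[0,0,0]},
    {"offset":[0,0,0],"dr":[0,0,0]},
  ],
  gripper=1,
)

```text
time_s: 10.65
position: [0.4363, -0.1624, 0.0313]
tcp_rot: [[-0.259, 0.966, -0.002], [0.966, 0.259, -0.003], [-0.002, -0.003, -1.0]]
force: [-1.7, 0.6, 6.2]
opening: 0.43
grasp_force: 30.0
```

Call:
servo_tool(
  targets=[
    {"offset":[0,0,-0.005],"dr":[0,0,0]},
    {"offset":[0,0,-0.02],"dr":[0,0,0]},
    {"offset":[0,0,-0.045],"dr":[0,0,0]},
    {"offset":[0,0,-0.08],"dr":[0,0,0]},
    {"offset":[0,0,-0.11],"dr":[0,0,0]},
    {"offset":[0,0,-0.125],"dr":[0,0,0]},
    {"offset":[0,0,-0.13],"dr":[0,0,0]},
    {"offset":[0,0,-0.13],"dr":[0,0,0]},
  ],
)

```text
time_s: 11.32
position: [0.437, -0.1621, 0.1619]
tcp_rot: [[-0.259, 0.966, -0.001], [0.966, 0.259, -0.004], [-0.004, -0.002, -1.0]]
force: [-0.1, 0.4, -1.0]
opening: 0.431
grasp_force: 30.0
```

```bash
python3 -c "
from h import *
plan(.675,.009,.160,30)"
```

```text
offset [0.1037 0.2741 0.0011] dr [ -0.12   0.21 -15.01] rows 7.0 t 11.3167 j [-34.  24. 108.  -0.  48. -49.] pos [ 0.437  -0.1621  0.1619] yaw 14.99
```

Call:
servo_tool(
  targets=[
    {"offset":[0.003,0.007,0],"dr":[0,0,0]},
    {"offset":[0.01,0.027,0],"dr":[0,0,-1]},
    {"offset":[0.022,0.058,0],"dr":[0,0,-3]},
    {"offset":[0.035,0.092,0],"dr":[0,0,-5]},
    {"offset":[0.048,0.127,0],"dr":[0,0,-7]},
    {"offset":[0.061,0.161,0],"dr":[0,0,-9]},
    {"offset":[0.074,0.196,0],"dr":[0,0,-11]},
    {"offset":[0.086,0.227,0],"dr":[0,0,-12.5]},
    {"offset":[0.095,0.251,0],"dr":[0,0,-14]},
    {"offset":[0.101,0.267,0],"dr":[-0.1,0.2,-15]},
    {"offset":[0.1037,0.2741,0.001],"dr":[-0.1,0.2,-15]},
    {"offset":[0.1037,0.2741,0.001],"dr":[-0.1,0.2,-15]},
    {"offset":[0.1037,0.2741,0.001],"dr":[-0.1,0.2,-15]},
    {"offset":[0.1037,0.2741,0.001],"dr":[-0.1,0.2,-15]},
  ],
)

```text
time_s: 12.48
position: [0.6728, 0.0087, 0.1575]
tcp_rot: [[-0.499, 0.867, -0.006], [0.867, 0.499, 0.001], [0.004, -0.005, -1.0]]
force: [-0.1, -0.2, -1.8]
opening: 0.427
grasp_force: 30.0
```

Run:
```python
from h import *
from rig import viewer
plan(.675,.009,.0395,30)
c=viewer.capture('wrist'); np.savez('w5.npz',**c); b=[c['color'][:,:,::-1]]
print(proj(c,sq(.675,.009,2)))
c=viewer.capture('side'); b.append(cv2.resize(c['color'][170:320,270:470],(640,480))[:,:,::-1])
cv2.imwrite('pics/w5.png',cv2.resize(np.hstack(b),(800,300),interpolation=cv2.INTER_AREA))
```

```text
offset [-0.0013  0.0026  0.118 ] dr [-0.27 -0.23 -0.07] rows 2.8 t 12.4833 j [ -9.  38.  78.   0.  64. -39.] pos [0.6728 0.0087 0.1575] yaw 29.93
[[438.03234683 197.95862818]
 [354.83779363 331.0116242 ]
 [214.64576165 263.59681756]
 [286.58433589 115.06603333]]
```

View pics/w5.png

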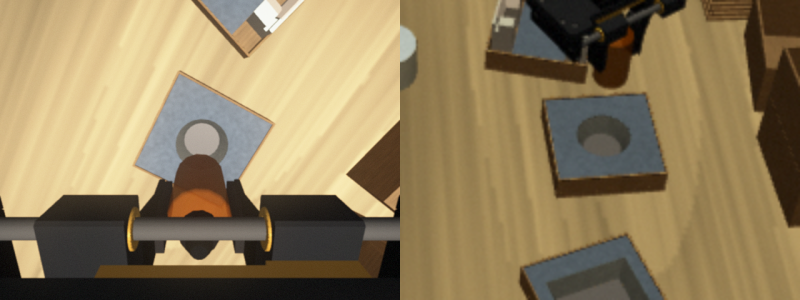

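Dropper held upright; its base's deck corners (435,198), (288,114), (216,261) match the prediction. Lowering.

Call:
servo_tool(
  targets=[
    {"offset":[-0.0005,0.0015,0.01],"dr":[-0.2,-0.2,0]},
    {"offset":[-0.0005,0.0015,0.03],"dr":[-0.2,-0.2,0]},
    {"offset":[-0.0005,0.0015,0.055],"dr":[-0.2,-0.2,0]},
    {"offset":[-0.0005,0.0015,0.08],"dr":[-0.2,-0.2,0]},
    {"offset":[-0.0005,0.0015,0.098],"dr":[-0.2,-0.2,0]},
    {"offset":[-0.0005,0.0015,0.107],"dr":[-0.2,-0.2,0]},
    {"offset":[-0.0005,0.0015,0.11],"dr":[-0.2,-0.2,0]},
    {"offset":[-0.0005,0.0015,0.11],"dr":[-0.2,-0.2,0]},
    {"offset":[-0.0005,0.0015,0.11],"dr":[-0.2,-0.2,0]},
    {"offset":[-0.0005,0.0015,0.11],"dr":[-0.2,-0.2,0]},
  ],
)

```text
time_s: 13.42
position: [0.677, 0.0094, 0.0503]
tcp_rot: [[-0.5, 0.866, 0.005], [0.866, 0.5, -0.001], [-0.003, 0.004, -1.0]]
force: [0.5, 0.1, -1.1]
opening: 0.427
grasp_force: 30.0
```

```bash
python3 -c "
from h import *
plan(.675,.009,.0395,30)"
```

```text
offset [ 0.0007 -0.002   0.0108] dr [ 0.24  0.18 -0.02] rows 0.3 t 13.4167 j [ -9.  46.  81.   0.  53. -39.] pos [0.677  0.0094 0.0503] yaw 29.98
```

Call:
servo_tool(
  targets=[
    {"offset":[0.0004,-0.0015,0.003],"dr":[0.1,0,0]},
    {"offset":[0.0004,-0.0015,0.006],"dr":[0.1,0,0]},
    {"offset":[0.0004,-0.0015,0.008],"dr":[0.1,0,0]},
    {"offset":[0.0004,-0.0015,0.009],"dr":[0.1,0,0]},
    {"offset":[0.0004,-0.0015,0.009],"dr":[0.1,0,0]},
    {"offset":[0.0004,-0.0015,0.009],"dr":[0.1,0,0]},
  ],
)

```text
time_s: 13.92
position: [0.6743, 0.0093, 0.0396]
tcp_rot: [[-0.5, 0.866, 0.001], [0.866, 0.5, -0.001], [-0.001, -0.0, -1.0]]
force: [0.8, 0.4, -1.9]
opening: 0.429
grasp_force: 30.0
```

Call:
servo_tool(
  targets=[
    {"offset":[0,0,0.0005],"dr":[0,0,0]},
    {"offset":[0,0,0.001],"dr":[0,0,0]},
    {"offset":[0,0,0.0015],"dr":[0,0,0]},
    {"offset":[0,0,0.0015],"dr":[0,0,0]},
  ],
)

```text
time_s: 14.25
position: [0.6745, 0.0092, 0.0393]
tcp_rot: [[-0.5, 0.866, 0.001], [0.866, 0.5, -0.001], [-0.002, 0.0, -1.0]]
force: [-1.7, 0.6, 4.8]
opening: 0.427
grasp_force: 30.0
```

Call:
servo_tool(
  targets=[
    {"offset":[0,0,0],"dr":[0,0,0]},
    {"offset":[0,0,0],"dr":[0,0,0]},
    {"offset":[0,0,0],"dr":[0,0,0]},
    {"offset":[0,0,0],"dr":[0,0,0]},
    {"offset":[0,0,0],"dr":[0,0,0]},
    {"offset":[0,0,-0.01],"dr":[0,0,0]},
    {"offset":[0,0,-0.03],"dr":[0,0,0]},
    {"offset":[0,0,-0.06],"dr":[0,0,0]},
    {"offset":[0,0,-0.1],"dr":[0,0,0]},
    {"offset":[0,0,-0.13],"dr":[0,0,0]},
    {"offset":[0,0,-0.145],"dr":[0,0,0]},
  ],
  gripper=-0.6,
)

```text
time_s: 15.17
position: [0.6767, 0.0091, 0.1891]
tcp_rot: [[-0.5, 0.866, 0.009], [0.866, 0.5, -0.002], [-0.007, 0.007, -1.0]]
force: [0.7, -0.5, 0.8]
opening: 0.797
grasp_force: 0.0
```

Run:
```python
from h import *
from rig import viewer
plan(.354,.309,.185,66)
c=viewer.capture('side'); np.savez('side6.npz',**c); cv2.imwrite('pics/s6.png',cv2.resize(c['color'][90:330,140:460],(640,480))[:,:,::-1])
```

```text
offset [ 0.4211 -0.1296  0.0005] dr [  0.26   0.48 -36.  ] rows 10.6 t 15.1667 j [ -9.  36.  76.  -0.  67. -39.] pos [0.6767 0.0091 0.1891] yaw 30.0
```

View pics/s6.png

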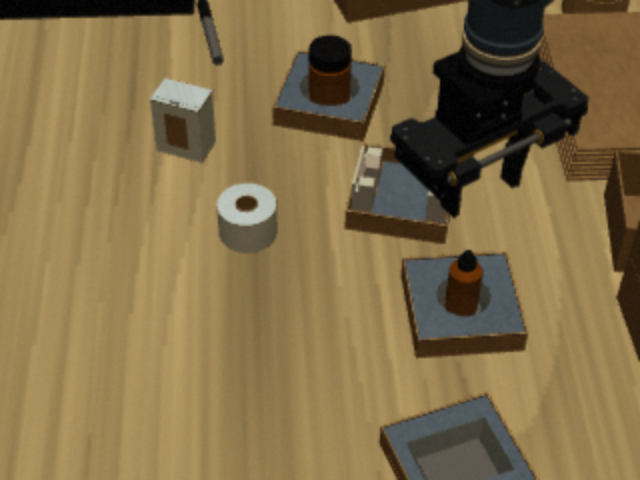

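The dropper stands home in its base (crop (465,285)). Now the carton.

Call:
servo_tool(
  targets=[
    {"offset":[0.014,-0.004,0],"dr":[0,0,-1]},
    {"offset":[0.04,-0.012,0],"dr":[0,0,-4]},
    {"offset":[0.421,-0.1296,0],"dr":[0.2,0.4,-36.2]},
    {"offset":[0.421,-0.1296,0],"dr":[0.2,0.4,-36.2]},
    {"offset":[0.421,-0.1296,0],"dr":[0.2,0.4,-36.2]},
    {"offset":[0.421,-0.1296,0],"dr":[0.2,0.4,-36.2]},
    {"offset":[0.421,-0.1296,0],"dr":[0.2,0.4,-36.2]},
    {"offset":[0.421,-0.1296,0],"dr":[0.2,0.4,-36.2]},
    {"offset":[0.421,-0.1296,0],"dr":[0.2,0.4,-36.2]},
    {"offset":[0.421,-0.1296,0],"dr":[0.2,0.4,-36.2]},
    {"offset":[0.421,-0.1296,0],"dr":[0.2,0.4,-36.2]},
    {"offset":[0.421,-0.1296,0],"dr":[0.2,0.4,-36.2]},
    {"offset":[0.421,-0.1296,0],"dr":[0.2,0.4,-36.2]},
    {"offset":[0.421,-0.1296,0],"dr":[0.2,0.4,-36.2]},
    {"offset":[0.421,-0.1296,0],"dr":[0.2,0.4,-36.2]},
    {"offset":[0.421,-0.1296,0],"dr":[0.2,0.4,-36.2]},
  ],
  gripper=-0.8,
)

```text
time_s: 16.55
position: [0.3529, 0.3087, 0.1827]
tcp_rot: [[-0.914, 0.405, -0.006], [0.405, 0.914, 0.001], [0.006, -0.001, -1.0]]
force: [0.6, -0.2, 0.2]
opening: 0.904
grasp_force: 0.0
```

Run:
```python
from h import *
from rig import viewer
plan(.354,.309,.035,65.8)
c=viewer.capture('wrist'); np.savez('w7.npz',**c)
hsv=cv2.cvtColor(c['color'],cv2.COLOR_RGB2HSV); a=np.radians(-24.2);u=np.array([np.cos(a),np.sin(a)]);v=np.array([-u[1],u[0]])
print(proj(c,[[*(np.array([.354,.309])+i*.033*u+j*.022*v),.088] for i,j in [(1,1),(1,-1),(-1,-1),(-1,1)]]))
cv2.imwrite('pics/w7.png',c['color'][:,:,::-1])
```

```text
offset [-0.0018  0.0009  0.1477] dr [-0.08 -0.33  0.31] rows 3.5 t 16.55 j [ 27.  22. 106.   0.  52. -39.] pos [0.3529 0.3087 0.1827] yaw 66.11
[[352.83570612 292.56267084]
 [288.25238926 292.2167646 ]
 [286.5011339  196.57026856]
 [355.87595548 196.93508163]]
```

View pics/w7.png

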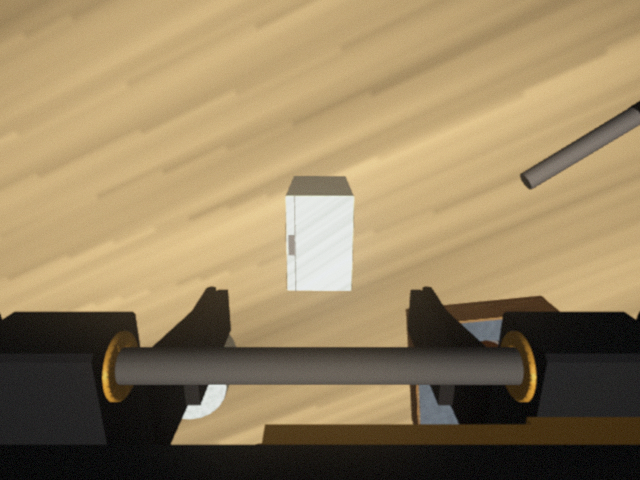

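Carton top spans (287-353, 195-290), as predicted to about 2 px. Descend and grip.

Call:
servo_tool(
  targets=[
    {"offset":[-0.001,0.001,0.01],"dr":[0,-0.2,0]},
    {"offset":[-0.001,0.001,0.04],"dr":[0,-0.2,0]},
    {"offset":[-0.001,0.001,0.08],"dr":[0,-0.2,0]},
    {"offset":[-0.001,0.001,0.115],"dr":[0,-0.2,0]},
    {"offset":[-0.001,0.001,0.137],"dr":[0,-0.2,0]},
    {"offset":[-0.001,0.001,0.147],"dr":[0,-0.2,0]},
    {"offset":[-0.001,0.001,0.147],"dr":[0,-0.2,0]},
    {"offset":[-0.001,0.001,0.147],"dr":[0,-0.2,0]},
    {"offset":[-0.001,0.001,0.147],"dr":[0,-0.2,0]},
  ],
)

```text
time_s: 17.35
position: [0.3532, 0.3102, 0.0368]
tcp_rot: [[-0.915, 0.404, -0.001], [0.404, 0.915, 0.001], [0.001, 0.0, -1.0]]
force: [-0.0, -0.6, 0.2]
opening: 0.899
grasp_force: 0.0
```

Call:
servo_tool(
  targets=[
    {"offset":[0,0,0],"dr":[0,0,0]},
    {"offset":[0,0,0],"dr":[0,0,0]},
    {"offset":[0,0,0],"dr":[0,0,0]},
    {"offset":[0,0,0],"dr":[0,0,0]},
    {"offset":[0,0,0],"dr":[0,0,0]},
    {"offset":[0,0,0],"dr":[0,0,0]},
    {"offset":[0,0,0],"dr":[0,0,0]},
    {"offset":[0,0,0],"dr":[0,0,0]},
    {"offset":[0,0,0],"dr":[0,0,0]},
  ],
  gripper=1,
)

```text
time_s: 18.1
position: [0.3518, 0.3099, 0.0359]
tcp_rot: [[-0.915, 0.404, -0.003], [0.404, 0.915, -0.0], [0.003, -0.002, -1.0]]
force: [-0.4, 1.3, 3.7]
opening: 0.502
grasp_force: 30.0
```

Call:
servo_tool(
  targets=[
    {"offset":[0,0,-0.005],"dr":[0,0,0]},
    {"offset":[0,0,-0.02],"dr":[0,0,0]},
    {"offset":[0,0,-0.045],"dr":[0,0,0]},
    {"offset":[0,0,-0.08],"dr":[0,0,0]},
    {"offset":[0,0,-0.115],"dr":[0,0,0]},
    {"offset":[0,0,-0.135],"dr":[0,0,0]},
    {"offset":[0,0,-0.145],"dr":[0,0,0]},
    {"offset":[0,0,-0.145],"dr":[0,0,0]},
  ],
)

```text
time_s: 18.77
position: [0.3537, 0.3107, 0.1832]
tcp_rot: [[-0.915, 0.404, 0.002], [0.404, 0.915, 0.002], [-0.001, 0.003, -1.0]]
force: [0.2, 0.1, -1.9]
opening: 0.504
grasp_force: 30.0
```

```bash
python3 -c "
from h import *
plan(.642,-.2065,.180,107.8)"
```

```text
offset [-0.4726 -0.3569  0.0025] dr [  0.14   0.09 -41.61] rows 14.2 t 18.7667 j [ 28.  22. 106.   0.  52. -39.] pos [0.3537 0.3107 0.1832] yaw 66.19
```

Call:
servo_tool(
  targets=[
    {"offset":[-0.008,-0.006,0],"dr":[0,0,-1]},
    {"offset":[-0.024,-0.018,0],"dr":[0,0,-2]},
    {"offset":[-0.052,-0.039,0],"dr":[0,0,-4]},
    {"offset":[-0.082,-0.062,0],"dr":[0,0,-7]},
    {"offset":[-0.114,-0.086,0],"dr":[0,0,-10]},
    {"offset":[-0.146,-0.11,0],"dr":[0,0,-13]},
    {"offset":[-0.178,-0.134,0],"dr":[0,0,-16]},
    {"offset":[-0.21,-0.159,0],"dr":[0,0,-19]},
    {"offset":[-0.242,-0.183,0],"dr":[0,0,-22]},
    {"offset":[-0.274,-0.207,0],"dr":[0,0,-25]},
    {"offset":[-0.306,-0.231,0],"dr":[0,0,-28]},
    {"offset":[-0.338,-0.255,0],"dr":[0,0,-31]},
    {"offset":[-0.37,-0.279,0],"dr":[0,0,-34]},
    {"offset":[-0.402,-0.304,0],"dr":[0,0,-37]},
    {"offset":[-0.432,-0.326,0],"dr":[0,0,-39]},
    {"offset":[-0.454,-0.343,0.0025],"dr":[0,0,-40.5]},
    {"offset":[-0.467,-0.353,0.0025],"dr":[0.1,0.1,-41.6]},
    {"offset":[-0.4726,-0.357,0.0025],"dr":[0.1,0.1,-41.6]},
    {"offset":[-0.4726,-0.357,0.0025],"dr":[0.1,0.1,-41.6]},
    {"offset":[-0.4726,-0.357,0.0025],"dr":[0.1,0.1,-41.6]},
  ],
)

```text
time_s: 20.43
position: [0.6393, -0.2063, 0.1759]
tcp_rot: [[-0.952, -0.305, -0.009], [-0.305, 0.952, 0.0], [0.008, 0.003, -1.0]]
force: [0.9, 0.6, -1.1]
opening: 0.506
grasp_force: 30.0
```

Call:
servo_tool(
  targets=[
    {"offset":[0,0,0],"dr":[0,0,0]},
    {"offset":[0,0,0],"dr":[0,0,0]},
  ],
)

```text
time_s: 20.6
position: [0.6399, -0.2056, 0.1773]
tcp_rot: [[-0.952, -0.307, -0.007], [-0.307, 0.952, -0.001], [0.007, 0.001, -1.0]]
force: [-1.6, -0.2, -1.6]
opening: 0.503
grasp_force: 30.0
```

Run:
```python
from h import *
from rig import viewer
plan(.642,-.2065,.044,107.8)
c=viewer.capture('wrist'); np.savez('w8.npz',**c); b=[c['color'][:,:,::-1]]
print(proj(c,sq(.642,-.2065,17.8)))
c=viewer.capture('side'); np.savez('side8.npz',**c);b.append(cv2.resize(c['color'][210:390,240:480],(640,480))[:,:,::-1])
cv2.imwrite('pics/w8.png',cv2.resize(np.hstack(b),(800,300),interpolation=cv2.INTER_AREA))
```

```text
offset [-0.0027 -0.0016  0.1332] dr [ 0.06 -0.38  0.06] rows 3.2 t 20.6 j [ -27.   37.   77.   -0.   67. -135.] pos [ 0.6399 -0.2056  0.1773] yaw 107.86
[[390.26794727 298.07098962]
 [243.36667059 298.04909262]
 [234.68634539 147.85911748]
 [398.70435044 147.95867456]]
```

View pics/w8.png

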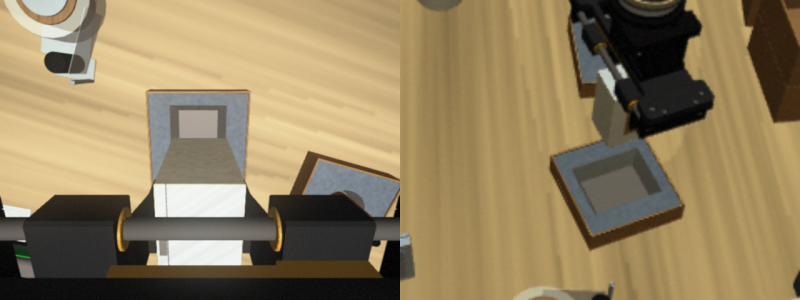

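Carton aligned with its base; deck corners at (235,146) and (400,146) match the prediction. Checking how the carton sits in the grip along tool x.

Run:
```python
from h import *
c=np.load('w8.npz'); im=c['color']; p=np.array([.6399,-.2056,.1773]); 
R=np.array([[-.952,-.307,-.007],[-.307,.952,-.001],[.007,.001,-1]])
print(proj(c,[p+R@[x,y,-.052] for x,y in [(.033,.022),(.033,-.022),(.033,0),(.036,0),(.030,0)]]))
col=im[260:310,320].astype(int).sum(1); print(260+np.argmax(np.abs(np.diff(col))))
row=im[310,220:420].astype(int).sum(1); d=np.abs(np.diff(row)); print(220+np.argsort(-d)[:6])
```

```text
[[394.42242287 291.820882  ]
 [243.59537818 291.91124445]
 [319.00783251 291.86606386]
 [319.00322513 282.36517195]
 [319.01237154 301.22600685]]
293
[245 392 393 400 244 237]
```

Call:
servo_tool(
  targets=[
    {"offset":[-0.0015,-0.001,0.01],"dr":[0,-0.3,0]},
    {"offset":[-0.0015,-0.001,0.03],"dr":[0,-0.3,0]},
    {"offset":[-0.0015,-0.001,0.06],"dr":[0,-0.3,0]},
    {"offset":[-0.0015,-0.001,0.09],"dr":[0,-0.3,0]},
    {"offset":[-0.0015,-0.001,0.11],"dr":[0,-0.3,0]},
    {"offset":[-0.0015,-0.001,0.12],"dr":[0,-0.3,0]},
    {"offset":[-0.0015,-0.001,0.123],"dr":[0,-0.3,0]},
    {"offset":[-0.0015,-0.001,0.123],"dr":[0,-0.3,0]},
    {"offset":[-0.0015,-0.001,0.123],"dr":[0,-0.3,0]},
    {"offset":[-0.0015,-0.001,0.123],"dr":[0,-0.3,0]},
    {"offset":[-0.0015,-0.001,0.123],"dr":[0,-0.3,0]},
  ],
)

```text
time_s: 21.62
position: [0.6428, -0.2087, 0.0562]
tcp_rot: [[-0.952, -0.306, 0.003], [-0.306, 0.952, -0.002], [-0.002, -0.003, -1.0]]
force: [0.5, 0.1, -0.8]
opening: 0.501
grasp_force: 30.0
```

```bash
python3 -c "
from h import *
plan(.642,-.2065,.044,107.8)"
```

```text
offset [0.0002 0.0024 0.0121] dr [-0.15  0.11 -0.01] rows 0.3 t 21.6167 j [ -27.   45.   81.   -0.   53. -135.] pos [ 0.6428 -0.2087  0.0562] yaw 107.79
```

Call:
servo_tool(
  targets=[
    {"offset":[0,0.002,0.003],"dr":[-0.1,0.1,0]},
    {"offset":[0,0.002,0.006],"dr":[-0.1,0.1,0]},
    {"offset":[0,0.002,0.009],"dr":[-0.1,0.1,0]},
    {"offset":[0,0.002,0.01],"dr":[-0.1,0.1,0]},
    {"offset":[0,0.002,0.011],"dr":[-0.1,0.1,0]},
    {"offset":[0,0.002,0.011],"dr":[-0.1,0.1,0]},
    {"offset":[0,0.002,0.011],"dr":[-0.1,0.1,0]},
  ],
)

```text
time_s: 22.2
position: [0.6408, -0.206, 0.0439]
tcp_rot: [[-0.952, -0.306, -0.003], [-0.306, 0.952, 0.001], [0.003, 0.002, -1.0]]
force: [-1.7, 1.5, 3.4]
opening: 0.502
grasp_force: 30.0
```

Call:
servo_tool(
  targets=[
    {"offset":[0,0,0.0005],"dr":[0,0,0]},
    {"offset":[0,0,0.001],"dr":[0,0,0]},
    {"offset":[0,0,0.001],"dr":[0,0,0]},
  ],
)

```text
time_s: 22.45
position: [0.6408, -0.2061, 0.0439]
tcp_rot: [[-0.952, -0.306, -0.003], [-0.306, 0.952, 0.001], [0.003, 0.002, -1.0]]
force: [-3.5, 1.8, 9.4]
opening: 0.506
grasp_force: 30.0
```

Call:
servo_tool(
  targets=[
    {"offset":[0,0,0],"dr":[0,0,0]},
    {"offset":[0,0,0],"dr":[0,0,0]},
    {"offset":[0,0,0],"dr":[0,0,0]},
    {"offset":[0,0,0],"dr":[0,0,0]},
    {"offset":[0,0,0],"dr":[0,0,0]},
    {"offset":[0,0,-0.01],"dr":[0,0,0]},
    {"offset":[0,0,-0.03],"dr":[0,0,0]},
    {"offset":[0,0,-0.06],"dr":[0,0,0]},
    {"offset":[0,0,-0.1],"dr":[0,0,0]},
    {"offset":[0,0,-0.13],"dr":[0,0,0]},
    {"offset":[0,0,-0.145],"dr":[0,0,0]},
  ],
  gripper=-0.7,
)

```text
time_s: 23.37
position: [0.6438, -0.2075, 0.1932]
tcp_rot: [[-0.952, -0.306, 0.005], [-0.306, 0.952, -0.003], [-0.004, -0.005, -1.0]]
force: [-0.2, -1.1, 0.4]
opening: 0.846
grasp_force: 0.0
```

Run:
```python
from h import *
from rig import viewer
plan(.3497,-.3096,.19,102)
c=viewer.capture('side'); np.savez('side9.npz',**c); a=cv2.resize(c['color'][200:380,270:470],(533,480))
b=cv2.resize(c['color'][145:225,295:385],(533,480),interpolation=cv2.INTER_CUBIC)
cv2.imwrite('pics/s9.png',cv2.resize(np.hstack([a,b])[:,:,::-1],(800,360)))
```

```text
offset [ 0.3112 -0.0073  0.002 ] dr [-0.26  0.24  5.8 ] rows 7.5 t 23.3667 j [ -27.   36.   76.   -0.   68. -135.] pos [ 0.6438 -0.2075  0.1932] yaw 107.8
```

View pics/s9.png

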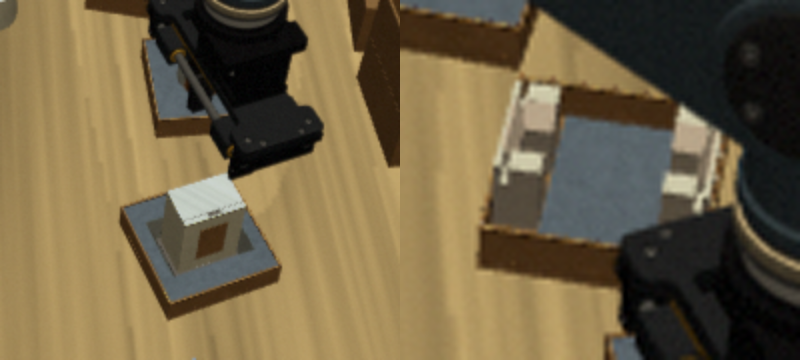

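The carton is home in its base. Now the tin; j6 ends near -157, inside its range.

Call:
servo_tool(
  targets=[
    {"offset":[0.014,0,0],"dr":[0,0,-0.3]},
    {"offset":[0.04,-0.001,0],"dr":[0,0,1]},
    {"offset":[0.311,-0.0073,0.002],"dr":[-0.2,0.2,5.8]},
    {"offset":[0.311,-0.0073,0.002],"dr":[-0.2,0.2,5.8]},
    {"offset":[0.311,-0.0073,0.002],"dr":[-0.2,0.2,5.8]},
    {"offset":[0.311,-0.0073,0.002],"dr":[-0.2,0.2,5.8]},
    {"offset":[0.311,-0.0073,0.002],"dr":[-0.2,0.2,5.8]},
    {"offset":[0.311,-0.0073,0.002],"dr":[-0.2,0.2,5.8]},
    {"offset":[0.311,-0.0073,0.002],"dr":[-0.2,0.2,5.8]},
    {"offset":[0.311,-0.0073,0.002],"dr":[-0.2,0.2,5.8]},
    {"offset":[0.311,-0.0073,0.002],"dr":[-0.2,0.2,5.8]},
    {"offset":[0.311,-0.0073,0.002],"dr":[-0.2,0.2,5.8]},
    {"offset":[0.311,-0.0073,0.002],"dr":[-0.2,0.2,5.8]},
    {"offset":[0.311,-0.0073,0.002],"dr":[-0.2,0.2,5.8]},
    {"offset":[0.311,-0.0073,0.002],"dr":[-0.2,0.2,5.8]},
  ],
  gripper=0.1,
)

```text
time_s: 24.67
position: [0.3485, -0.308, 0.186]
tcp_rot: [[-0.978, -0.21, -0.007], [-0.21, 0.978, 0.003], [0.006, 0.004, -1.0]]
force: [0.9, -0.1, -0.1]
opening: 0.45
grasp_force: 0.0
```

Run:
```python
from h import *
from rig import viewer
plan(.3497,-.3096,.03,102)
c=viewer.capture('wrist'); np.savez('w10.npz',**c)
a=np.radians(12);u=np.array([np.cos(a),np.sin(a)]);v=np.array([-u[1],u[0]])
print(proj(c,[[*(np.array([.3497,-.3096])+i*.045*u+j*.008*v),.08] for i,j in [(1,1),(1,-1),(-1,-1),(-1,1)]]))
cv2.imwrite('pics/w10.png',c['color'][:,:,::-1])
t=viewer.capture('top'); np.savez('top10.npz',**t)
```

```text
offset [-0.0017 -0.0025  0.1559] dr [ 0.25 -0.33  0.1 ] rows 3.7 t 24.6667 j [ -55.   21.  106.   -0.   53. -157.] pos [ 0.3485 -0.308   0.186 ] yaw 102.1
[[326.84811233 301.39877215]
 [304.49883265 301.41573788]
 [303.26564696 175.37419452]
 [327.81310633 175.38987718]]
```

View pics/w10.png

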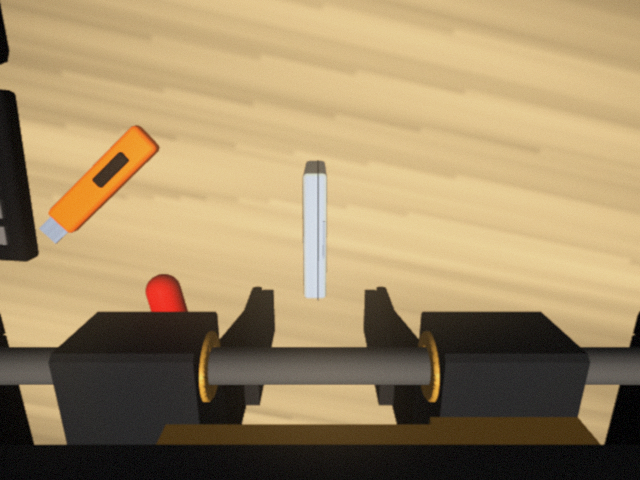

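Tin top at (303-327, 174-298), as predicted. Descend, grip, lift.

Call:
servo_tool(
  targets=[
    {"offset":[-0.001,-0.002,0.01],"dr":[0.2,-0.2,0]},
    {"offset":[-0.001,-0.002,0.04],"dr":[0.2,-0.2,0]},
    {"offset":[-0.001,-0.002,0.08],"dr":[0.2,-0.2,0]},
    {"offset":[-0.001,-0.002,0.115],"dr":[0.2,-0.2,0]},
    {"offset":[-0.001,-0.002,0.14],"dr":[0.2,-0.2,0]},
    {"offset":[-0.001,-0.002,0.152],"dr":[0.2,-0.2,0]},
    {"offset":[-0.001,-0.002,0.155],"dr":[0.2,-0.2,0]},
    {"offset":[-0.001,-0.002,0.155],"dr":[0.2,-0.2,0]},
    {"offset":[-0.001,-0.002,0.155],"dr":[0.2,-0.2,0]},
    {"offset":[-0.001,-0.002,0.155],"dr":[0.2,-0.2,0]},
  ],
)

```text
time_s: 25.6
position: [0.3486, -0.3103, 0.0321]
tcp_rot: [[-0.978, -0.208, -0.001], [-0.208, 0.978, -0.002], [0.002, -0.001, -1.0]]
force: [-0.2, -0.2, 0.2]
opening: 0.446
grasp_force: 0.0
```

Run:
```python
from h import *
plan(.3497,-.3096,.03,102)
c=np.load('top10.npz'); im=c['color']; hsv=cv2.cvtColor(im,cv2.COLOR_RGB2HSV); S,V=hsv[...,1].astype(int),hsv[...,2].astype(int)
w=(S<45)&(V>110)
for k in cnts(w):
    r=rect(c,k,.052)
    if cv2.contourArea(k)>15 and abs(r[0]-625)<90 and abs(r[1]-190)<90: print('blk',cv2.contourArea(k),r,np.round(cv2.minAreaRect(k)[0]))
Q=sq(.625,.187,-14.8,.062); Q[:,2]=.032; print(proj(c,Q))
t=np.load('side9.npz'); print(proj(t,Q))
x=cv2.resize(im[170:242,217:289],(480,480),interpolation=cv2.INTER_CUBIC)
y=cv2.resize(np.load('side0.npz')['color'][150:220,305:385],(549,480),interpolation=cv2.INTER_CUBIC)
cv2.imwrite('pics/tb.png',cv2.resize(np.hstack([x,y])[:,:,::-1],(800,373)))
```

```text
offset [-0.0012  0.0004  0.0021] dr [-0.07 -0.09  0.01] rows 0.1 t 25.6 j [ -55.   38.  113.   -0.   29. -157.] pos [ 0.3486 -0.3103  0.0321] yaw 102.01
blk 228.0 [670.7 181.3  71.8  29.8  75.1] [255. 186.]
blk 224.5 [581.4 204.6  72.6  30.5  73.7] [244. 221.]
[[237.53287435 177.00070312]
 [283.73110735 189.46924934]
 [269.85345445 235.51590587]
 [223.04234569 222.61184868]]
[[369.57182649 169.18947192]
 [363.02828119 203.90831915]
 [312.04803696 196.15889783]
 [321.19562498 162.18370729]]
```

View pics/tb.png

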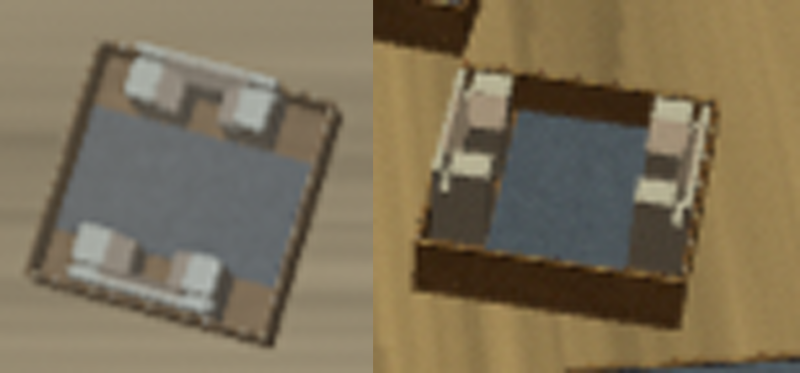

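The end-block tops measure 92.3 mm apart (93 expected), midpoint (0.626,0.193), line at -14.6°. The walls give (0.625,0.190). I'll refine this with the wrist camera; grip first.

Call:
servo_tool(
  targets=[
    {"offset":[-0.001,0,0.001],"dr":[0,0,0]},
    {"offset":[-0.001,0,0.001],"dr":[0,0,0]},
    {"offset":[-0.001,0,0.001],"dr":[0,0,0]},
    {"offset":[-0.001,0,0.001],"dr":[0,0,0]},
    {"offset":[-0.001,0,0.001],"dr":[0,0,0]},
    {"offset":[-0.001,0,0.001],"dr":[0,0,0]},
    {"offset":[-0.001,0,0.001],"dr":[0,0,0]},
    {"offset":[-0.001,0,0.001],"dr":[0,0,0]},
    {"offset":[-0.001,0,0.001],"dr":[0,0,0]},
  ],
  gripper=1,
)

```text
time_s: 26.35
position: [0.349, -0.3096, 0.0304]
tcp_rot: [[-0.978, -0.208, -0.002], [-0.208, 0.978, -0.0], [0.002, 0.0, -1.0]]
force: [-0.3, 0.4, 5.3]
opening: 0.181
grasp_force: 30.0
```

Call:
servo_tool(
  targets=[
    {"offset":[0,0,-0.005],"dr":[0,0,0]},
    {"offset":[0,0,-0.02],"dr":[0,0,0]},
    {"offset":[0,0,-0.045],"dr":[0,0,0]},
    {"offset":[0,0,-0.08],"dr":[0,0,0]},
    {"offset":[0,0,-0.115],"dr":[0,0,0]},
    {"offset":[0,0,-0.15],"dr":[0,0,0]},
    {"offset":[0,0,-0.165],"dr":[0,0,0]},
    {"offset":[0,0,-0.17],"dr":[0,0,0]},
    {"offset":[0,0,-0.17],"dr":[0,0,0]},
  ],
)

```text
time_s: 27.1
position: [0.3495, -0.3097, 0.201]
tcp_rot: [[-0.978, -0.208, -0.001], [-0.208, 0.978, -0.001], [0.002, -0.001, -1.0]]
force: [0.9, 0.3, -1.0]
opening: 0.183
grasp_force: 30.0
```

```bash
python3 -c "
from h import *
plan(.712,.168,.2,75.3)"
```

```text
offset [-4.538e-01  3.920e-01 -1.000e-04] dr [-0.08 -0.08 26.69] rows 14.4 t 27.1 j [ -55.   20.  106.   -0.   54. -157.] pos [ 0.3495 -0.3097  0.201 ] yaw 101.99
```

Call:
servo_tool(
  targets=[
    {"offset":[-0.008,0.007,0],"dr":[0,0,0.5]},
    {"offset":[-0.023,0.02,0],"dr":[0,0,1]},
    {"offset":[-0.05,0.043,0],"dr":[0,0,3]},
    {"offset":[-0.08,0.069,0],"dr":[0,0,5]},
    {"offset":[-0.11,0.095,0],"dr":[0,0,7]},
    {"offset":[-0.14,0.121,0],"dr":[0,0,9]},
    {"offset":[-0.17,0.147,0],"dr":[0,0,11]},
    {"offset":[-0.2,0.173,0],"dr":[0,0,13]},
    {"offset":[-0.23,0.199,0],"dr":[0,0,15]},
    {"offset":[-0.26,0.225,0],"dr":[0,0,17]},
    {"offset":[-0.29,0.251,0],"dr":[0,0,19]},
    {"offset":[-0.32,0.276,0],"dr":[0,0,20.5]},
    {"offset":[-0.35,0.302,0],"dr":[0,0,22]},
    {"offset":[-0.38,0.328,0],"dr":[0,0,23.5]},
    {"offset":[-0.41,0.354,0],"dr":[0,0,25]},
    {"offset":[-0.435,0.376,0],"dr":[0,0,26]},
    {"offset":[-0.449,0.388,0],"dr":[0,0,26.7]},
    {"offset":[-0.454,0.392,0],"dr":[0,0,26.7]},
    {"offset":[-0.454,0.392,0],"dr":[0,0,26.7]},
    {"offset":[-0.454,0.392,0],"dr":[0,0,26.7]},
  ],
)

```text
time_s: 28.77
position: [0.7103, 0.1674, 0.1968]
tcp_rot: [[-0.967, 0.254, -0.008], [0.254, 0.967, -0.001], [0.007, -0.003, -1.0]]
force: [-0.7, -0.6, -0.9]
opening: 0.181
grasp_force: 30.0
```

Call:
servo_tool(
  targets=[
    {"offset":[0,0,0],"dr":[0,0,0]},
    {"offset":[0,0,0],"dr":[0,0,0]},
    {"offset":[0,0,0],"dr":[0,0,0]},
  ],
)

```text
time_s: 29.02
position: [0.7115, 0.1668, 0.1996]
tcp_rot: [[-0.967, 0.256, -0.003], [0.256, 0.967, 0.0], [0.003, -0.001, -1.0]]
force: [0.1, -1.0, -1.5]
opening: 0.184
grasp_force: 30.0
```

Run:
```python
from h import *
from rig import viewer
plan(.625,.191,.1,75.3)
c=viewer.capture('wrist'); np.savez('w11.npz',**c)
Q=sq(.625,.191,-14.8,.062); Q[:,2]=.032; print(proj(c,Q))
cv2.imwrite('pics/w11.png',c['color'][:,:,::-1])
```

```text
offset [0.0895 0.0013 0.0998] dr [-0.03 -0.17 -0.1 ] rows 3.2 t 29.0167 j [  4.  40.  66.   0.  74. -71.] pos [0.7115 0.1668 0.1996] yaw 75.2
[[397.96374742 184.19623739]
 [244.16212136 184.24181537]
 [234.80503701  12.10068286]
 [407.72757496  11.96948108]]
```

View pics/w11.png

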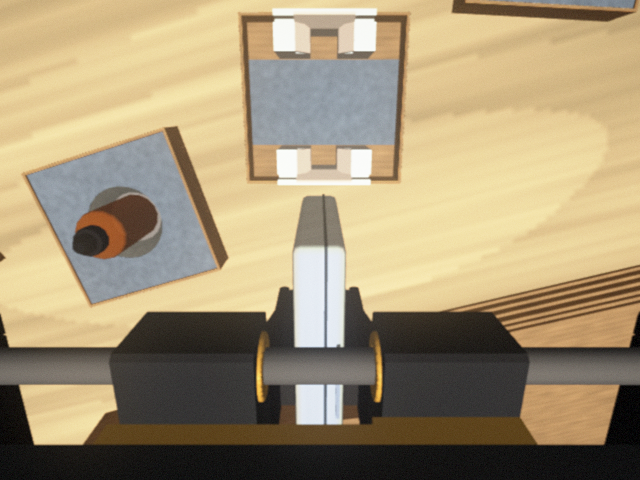

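Wall corners are at (239,12), (409,12), (400,182), (247,182) and the white posts span u 273-376 and 277-371. That is about 2.6 px right of the prediction, so I convert it.

Run:
```python
from h import *
c=np.load('w11.npz'); im=c['color']
P=ray(c,[[239,12],[409,12],[400,182],[247,182]],.032)[:,:2]; print('walls',P.mean(0),cv2.minAreaRect((P*1000).astype(np.float32)))
hsv=cv2.cvtColor(im,cv2.COLOR_RGB2HSV); S,V=hsv[...,1].astype(int),hsv[...,2].astype(int)
m=(S<25)&(V>200); m[190:]=0; m[:,:262]=0; m[:,385:]=0
for r in (35,165): 
    for lo,hi in ((262,320),(320,385)):
        u=np.where(m[r,lo:hi])[0]+lo; print(r,u.min(),u.max(),ray(c,[[u.min(),r],[u.max(),r]],.052)[:,:2].tolist())
# tool-frame coordinates of u-centres
R=np.array([[-.967,.256],[.256,.967]]);
for r in (35,165):
    u=np.where(m[r])[0]; q=ray(c,[[u.min()-.5,r],[u.max()+.5,r]],.052)[:,:2]; mid=q.mean(0); print('mid',mid,'width',np.linalg.norm(q[1]-q[0]),'tool',R.T@(mid-[.7115,.1668]))
print('tin end: proj of tin far top edge', proj(c,[np.array([.7115,.1668,.2496])+np.r_[R@[.045,y],0] for y in(-.008,.008)]))
```

```text
walls [0.62462408 0.19312865] ((624.617431640625, 193.14828491210938), (123.15495300292969, 122.250732421875), 75.1826400756836)
35 273 294 [[0.5742191114998432, 0.17022356831601024], [0.57789604851212, 0.1841046906095254]]
35 354 375 [[0.5883996844263218, 0.22375787318099186], [0.5920752927051764, 0.23763397925827381]]
165 277 297 [[0.6593586210719634, 0.14777860605757112], [0.6631805032119734, 0.16222368849439084]]
165 351 370 [[0.6734977237102502, 0.20121837623116662], [0.677127210950176, 0.21493628810376442]]
mid [0.58314718 0.2039287 ] width 0.0704189406548667 tool [0.13362212 0.00304513]
mid [0.66824289 0.18135736] width 0.07021550625186534 tool [0.04555631 0.00300315]
tin end: proj of tin far top edge [[292.06658636 249.32192348]
 [347.66022744 249.3410499 ]]
```

Call:
servo_tool(
  targets=[
    {"offset":[0.008,0.0003,0],"dr":[0,0,0]},
    {"offset":[0.03,0.001,0.005],"dr":[0,0,0]},
    {"offset":[0.06,0.002,0.02],"dr":[0,0,0]},
    {"offset":[0.08,0.003,0.045],"dr":[0,-0.1,0]},
    {"offset":[0.089,0.0031,0.065],"dr":[0,-0.1,0]},
    {"offset":[0.0908,0.0031,0.08],"dr":[0,-0.1,0]},
    {"offset":[0.0908,0.0031,0.085],"dr":[0,-0.1,0]},
    {"offset":[0.0908,0.0031,0.085],"dr":[0,-0.1,0]},
    {"offset":[0.0908,0.0031,0.085],"dr":[0,-0.1,0]},
    {"offset":[0.0908,0.0031,0.085],"dr":[0,-0.1,0]},
    {"offset":[0.0908,0.0031,0.085],"dr":[0,-0.1,0]},
    {"offset":[0.0908,0.0031,0.085],"dr":[0,-0.1,0]},
  ],
)

```text
time_s: 30.07
position: [0.6257, 0.1943, 0.1157]
tcp_rot: [[-0.967, 0.254, 0.001], [0.254, 0.967, 0.0], [-0.001, 0.001, -1.0]]
force: [1.0, 0.5, -0.9]
opening: 0.184
grasp_force: 30.0
```

Run:
```python
from h import *
from rig import viewer
plan(.6246,.1931,.0385,75.2)
c=viewer.capture('wrist'); np.savez('w12.npz',**c); b=[c['color'][:,:,::-1]]
c=viewer.capture('side'); b.append(cv2.resize(c['color'][130:220,290:410],(640,480))[:,:,::-1])
cv2.imwrite('pics/w12.png',cv2.resize(np.hstack(b),(800,300),interpolation=cv2.INTER_AREA))
```

```text
offset [ 0.0009 -0.0015  0.0772] dr [0.04 0.07 0.07] rows 1.9 t 30.0667 j [  7.  40.  83.   0.  58. -68.] pos [0.6257 0.1943 0.1157] yaw 75.27
```

View pics/w12.png

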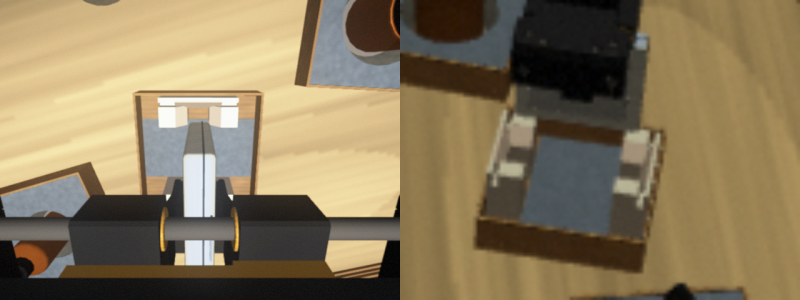

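Tin centre is at u≈199.5 and the slot centre at ≈197.5 (half-scale), consistent with the -1.5 mm tool-y correction. Lowering gently.

Call:
servo_tool(
  targets=[
    {"offset":[0.0005,-0.0013,0.008],"dr":[0,0,0]},
    {"offset":[0.0005,-0.0013,0.02],"dr":[0,0,0]},
    {"offset":[0.0005,-0.0013,0.03],"dr":[0,0,0]},
    {"offset":[0.0005,-0.0013,0.038],"dr":[0,0,0]},
    {"offset":[0.0005,-0.0013,0.042],"dr":[0,0,0]},
    {"offset":[0.0005,-0.0013,0.042],"dr":[0,0,0]},
    {"offset":[0.0005,-0.0013,0.042],"dr":[0,0,0]},
    {"offset":[0.0005,-0.0013,0.042],"dr":[0,0,0]},
    {"offset":[0.0005,-0.0013,0.042],"dr":[0,0,0]},
  ],
)

```text
time_s: 30.92
position: [0.6244, 0.1933, 0.0731]
tcp_rot: [[-0.967, 0.254, 0.0], [0.254, 0.967, 0.0], [-0.0, 0.0, -1.0]]
force: [0.1, -0.7, -1.0]
opening: 0.182
grasp_force: 30.0
```

```bash
python3 -c "
from h import *
plan(.6246,.1931,.0385,75.2)"
```

```text
offset [-0.0002 -0.0002  0.0346] dr [0.02 0.01 0.09] rows 0.8 t 30.9167 j [  7.  43.  84.   0.  53. -68.] pos [0.6244 0.1933 0.0731] yaw 75.29
```

Call:
servo_tool(
  targets=[
    {"offset":[0,0,0.004],"dr":[0,0,0]},
    {"offset":[0,0,0.008],"dr":[0,0,0]},
    {"offset":[0,0,0.012],"dr":[0,0,0]},
    {"offset":[0,0,0.016],"dr":[0,0,0]},
    {"offset":[0,0,0.02],"dr":[0,0,0]},
    {"offset":[0,0,0.023],"dr":[0,0,0]},
    {"offset":[0,0,0.025],"dr":[0,0,0]},
    {"offset":[0,0,0.025],"dr":[0,0,0]},
  ],
)

```text
time_s: 31.58
position: [0.6235, 0.1932, 0.0469]
tcp_rot: [[-0.967, 0.254, -0.002], [0.254, 0.967, -0.0], [0.002, -0.001, -1.0]]
force: [0.1, -0.4, -1.6]
opening: 0.184
grasp_force: 30.0
```

Call:
servo_tool(
  targets=[
    {"offset":[0,0,0.002],"dr":[0,0,0]},
    {"offset":[0,0,0.004],"dr":[0,0,0]},
    {"offset":[0,0,0.006],"dr":[0,0,0]},
    {"offset":[0,0,0.008],"dr":[0,0,0]},
    {"offset":[0,0,0.008],"dr":[0,0,0]},
    {"offset":[0,0,0.008],"dr":[0,0,0]},
  ],
)

```text
time_s: 32.08
position: [0.6237, 0.1932, 0.0394]
tcp_rot: [[-0.967, 0.254, -0.001], [0.254, 0.967, 0.0], [0.001, -0.0, -1.0]]
force: [-0.6, -0.7, -0.6]
opening: 0.18
grasp_force: 30.0
```

Call:
servo_tool(
  targets=[
    {"offset":[0,0,0.0005],"dr":[0,0,0]},
    {"offset":[0,0,0.001],"dr":[0,0,0]},
    {"offset":[0,0,0.0015],"dr":[0,0,0]},
    {"offset":[0,0,0.0015],"dr":[0,0,0]},
  ],
)

```text
time_s: 32.42
position: [0.624, 0.1933, 0.0385]
tcp_rot: [[-0.967, 0.254, -0.001], [0.254, 0.967, 0.0], [0.001, -0.0, -1.0]]
force: [-0.5, -0.4, 1.9]
opening: 0.178
grasp_force: 30.0
```

Call:
servo_tool(
  targets=[
    {"offset":[0,0,0.0005],"dr":[0,0,0]},
    {"offset":[0,0,0.0005],"dr":[0,0,0]},
  ],
)

```text
time_s: 32.58
position: [0.624, 0.1933, 0.0385]
tcp_rot: [[-0.967, 0.254, -0.0], [0.254, 0.967, 0.0], [0.0, -0.0, -1.0]]
force: [-0.2, 0.5, 4.0]
opening: 0.18
grasp_force: 30.0
```

Call:
servo_tool(
  targets=[
    {"offset":[0,0,0],"dr":[0,0,0]},
    {"offset":[0,0,0],"dr":[0,0,0]},
    {"offset":[0,0,0],"dr":[0,0,0]},
    {"offset":[0,0,0],"dr":[0,0,0]},
    {"offset":[0,0,0],"dr":[0,0,0]},
    {"offset":[0,0,-0.01],"dr":[0,0,0]},
    {"offset":[0,0,-0.03],"dr":[0,0,0]},
    {"offset":[0,0,-0.06],"dr":[0,0,0]},
    {"offset":[0,0,-0.1],"dr":[0,0,0]},
    {"offset":[0,0,-0.135],"dr":[0,0,0]},
    {"offset":[-0.02,0,-0.15],"dr":[0,0,0]},
    {"offset":[-0.05,0,-0.17],"dr":[0,0,0]},
    {"offset":[-0.085,0,-0.18],"dr":[0,0,0]},
    {"offset":[-0.1,0,-0.18],"dr":[0,0,0]},
    {"offset":[-0.1,0,-0.18],"dr":[0,0,0]},
    {"offset":[-0.1,0,-0.18],"dr":[0,0,0]},
  ],
  gripper=0.1,
)

```text
time_s: 33.92
position: [0.7205, 0.1674, 0.2174]
tcp_rot: [[-0.967, 0.255, -0.002], [0.255, 0.967, 0.0], [0.002, -0.0, -1.0]]
force: [-0.4, 0.2, -0.5]
opening: 0.449
grasp_force: 0.0
```

Run:
```python
from h import *
from rig import viewer
b=[]
for n in ['wrist','side']:
    c=viewer.capture(n); b.append(c['color'][:,:,::-1])
b[1]=cv2.resize(b[1][90:390,130:530],(640,480))
cv2.imwrite('pics/w13.png',cv2.resize(np.hstack(b),(800,300),interpolation=cv2.INTER_AREA))
```

```text
(no output)
```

View pics/w13.png

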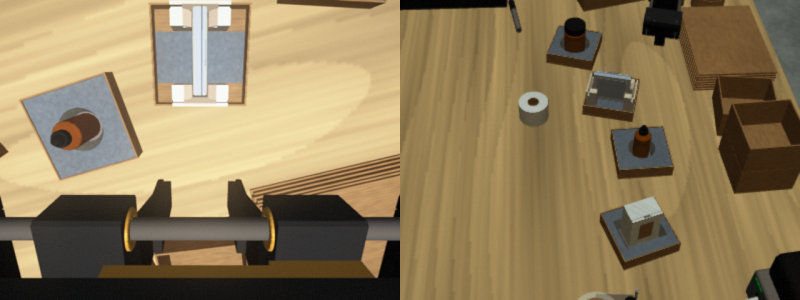

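The tin stands in both slots, (200,50) in the wrist half, and the other three sit upright in their bases; the gripper touches nothing. Handing in.

```bash
python3 -c "
from rig import ticket
print(ticket.hand_in())"
```

```text
the job is handed in; nothing more can be done
None
```

The job is handed in: the jar, dropper bottle, carton and tin each stand upright on the floor of their own base, released, with the robot clear at about 34 s and the tape dispenser and label roll never touched.

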